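# Load the pointed block into the sanding jig

## Robot

A 6-joint arm with a two-finger parallel gripper is mounted at the origin on the work surface. World frame = base frame: x ahead of the robot, y to its left, z up, the work surface at z = 0. Lengths are in m, angles in rad, forces in N, time in s.
With the tool pointing down it reaches from about 0.3 to 0.85 m from the base axis. Payload 4.2 kg.
Tool frame: the origin (TCP) lies between the finger pads; the fingertips stand 17 mm ahead of it and the grasp point (between the pads) lies 2 mm behind it (r.tcp_to_tips is the distance from the TCP to the fingertips, in m); z points along the fingers, y is the direction in which the jaws open and shut (so a half turn about z gives the same grasp; the last joint's range is limited). The gripper opens to 91 mm and grips with 3 to 60 N. Pads are 32 mm wide; open, the fingers measure 118 mm over their backs; the gripper's body (76 mm by 178 mm) begins 60 mm behind the grasp point.
Start: joints at [1.179, 0.32, 1.565, -0, 1.257, -0.02], TCP at [0.209, 0.536, 0.231] pointing down, gripper open.
Joint ranges: [-3.11, 3.11], [-0.84, 2.01], [0.21, 2.61], [-1.34, 4.49], [0.05, 2.63], [-2.56, 2.56]. Speed limits (rad/s): [2.57, 2.57, 3.14, 3.14, 3.14, 3.14].

## Interface

Orientations are given as a unit quaternion [w, x, y, z].
In Python, from station import r gives the robot as it stands.
- The arm moves only by the shell command python3 -m pendant 'ROWS' [FORCE]. ROWS is JSON, one flat list of numbers, 5 for each row, row after row: the shift along the world's x, y, z in units of 30 mm (1.0 is 30 mm), then the turn about the world's z in degrees, then the finger opening in mm, from 0 to 91.2. A call has 1 to 5 rows; each row is the pose to reach, as a shift and turn from the pose commanded when the call began; what a row does not reach only later rows make up. A row lasts 1/12 s, in which the tool goes at most 41.7 mm and 7.16 degrees, less where a joint would pass 70% of its speed; a pose out of reach is approached as far as the arm can. A call with a gripper value outside its range is refused whole. The fingers move at their own pace and stop on an object; FORCE is the grip in N (left out, the last holds). Time passes only in rows, so rows that repeat a pose let the fingers close. It gives the time, the measured TCP pose, the force and the opening at its end, in the units of the state.
- r.get_obs(): the state, without advancing time (a new reading comes with each control period).
- r.camera(name): name is "scene" or "side" or "wrist"; returns the picture (420x560x3 uint8, red, green, blue); there is no depth.
- r.camera_model(name): a dict with "K" (3x3 intrinsics, pixels), "dist" ([k1, k2, p1, p2, k3] as OpenCV has them; the pictures are not rectified), "R" (3x3) and "t" (3): a world point X has camera coordinates R X + t. Camera axes: x right, y down, z forward; pixel columns grow to the right and rows downward; lengths in m; the calibration is good to about 2 mm. A picture is of the moment at which its call begins: read the wrist's pose just before it. camera_model takes no time and is no camera call; for the wrist camera it gives the pose at the moment of the call.
- r.close_job(): hands the job in, once; it reports no verdict.
The state is a dict: "clock": time; "q": joint angles; "qvel": joint speeds; "effort": joint torques, N m; "tcp_pos": TCP position; "orientation": TCP orientation; "contact_force": force on the tool from outside, world axes, zero at the start; "wrist_torque": the same for the moment, N m; "gripper_width": finger opening in m.
Only numpy, scipy, OpenCV 4.12 (cv2) and the standard library are available. Lean on these libraries where they do the work, as an engineer would, in place of code of your own. Each camera call takes 0.05 s, during which the arm holds its last target.

## Task

The pointed wooden block lies askew on the jig's grey infeed board. Slide it, point first and without lifting it off the jig, into the pointed pocket so that it drops in and lies flat and square on the pocket's floor, then swing the steel hold-down bar across it until the bar meets its stop. Leave the other things on the bench where they are.

Things in the scene. Friction and masses are not known exactly. Their poses are not given: they have to be found in the camera images.
- block_center (a point): Centre (half-way up) of the loose pine block, 150 x 89 x 38 mm, 0.15-0.3 kg (mass centre 13 mm behind here), too wide to grip. From above: a rectangle 105.5 mm long with a 90 degree point (44.5 mm) on one end. +x looks to the point (75 mm from here; square tail 75 mm behind), sides at y +-44.5 mm. Starts flat on the board, 20-50 mm to the jig's +y side of the centre line, turned up to 0.35 rad
- pocket (a point): Where the block's centre belongs. Jig's frame: +x is the feed direction, in which the block's point must look. 31 mm above the bench, 19 mm above the pocket floor. Pocket walls: inner faces at y = +-47 mm and, at the 90 degree nose, on x + |y| = 77 mm; tops 24 mm above the floor. Play 2 mm at tail and nose, 2.5 mm each side. A seated block's top is 50 mm above the bench
- step (a point): Middle of the pocket's tail edge, 77 mm behind the pocket point, same axes: here the floor steps up 10 mm to the flat grey infeed board (top 22 mm above the bench; x = -288 to 0, y = +-132 mm from here). Flares 14 mm high lead in from (-54, +-67) to (0, +-47) mm. Pushed in, the block tips nose down over the step; its tail drops at the very end and may need a press from above
- bar (a joint): Angle of the steel hold-down bar about its upright pivot, rad: 0 = swung fully out (pointing along the jig's +x, turned 30 degrees towards its +y), 2.094 = straight across the pocket (pointing to the jig's -y), against its stop. Grows clockwise from above. Starts at 0 to 0.6. Stays where it is left; takes 1 to 2 N at the knob
- bar_pivot (a point): The bar's pivot, on its axis at the bar's mid-height (60.5 mm above the bench), at (-20, 85) mm from the pocket point in the jig's x, y. Flat bar 26 mm wide, 14 mm thick, underside 53.5 mm above the bench (3.5 mm over a seated block, so a block that is not down stops it), reaching 110 mm from the pivot
- bar_knob (a point): Centre of the upright black round knob on the bar, 95 mm from the pivot: 22 mm across, 30 mm tall, top 97.5 mm above the bench, this point half-way up it
- strip: Bystander: square wooden strip 120 x 38 x 38 mm lying on the infeed board along its -y edge; origin under its centre
- sanding_block: Bystander: cork sanding block 110 x 65 x 32 mm on the bench, left of the jig; origin under its centre
- screw_jar: Bystander: screw jar 70 mm across, 90 mm tall, on the left; origin under its centre
- brush: Bystander: bench brush on the right; origin on its underside
Mind the look-alikes: they are no part of the job. What is shaped like the part that bears block_center but green is not meant.

How it is judged:
By the outcome, as a careful person would: the job done as asked, in the order asked, and still so for the second after the job is handed in, with the robot touching nothing.
It also fails if it takes over 64 s, if anything falls off the work surface, if the arm or the gripper's body presses on something with over 40 N, if the wrist force passes 120 N, or if a joint passes its speed limit or range.

## Working session

There is one attempt and no reset: what is moved stays moved. The work goes in short steps, Python scripts to look and compute and a shell command to move; the robot and the scene stay as the last step left them, time stands still between calls to the robot, and variables do not carry over. Pictures are saved under pics/ and viewed, and the job is handed in when it is done.

```bash
ls; mkdir -p pics; cat > h.py <<'E'
import numpy as np, cv2
from station import r
def snap(name, fn):
    m=r.camera_model(name); im=r.camera(name)
    cv2.imwrite('pics/'+fn, im[:,:,::-1]); return im,m
def ray(m,uv):
    K=np.array(m['K']);d=np.array(m['dist'],float);R=np.array(m['R']);t=np.array(m['t'])
    p=cv2.undistortPoints(np.array(uv,float).reshape(-1,1,2),K,d).reshape(-1,2)
    D=(R.T@np.c_[p,np.ones(len(p))].T).T
    return -R.T@t, D
def onplane(m,uv,z):
    c,D=ray(m,uv); s=(z-c[2])/D[:,2]; return c+s[:,None]*D
def proj(m,X):
    K=np.array(m['K']);d=np.array(m['dist'],float);R=np.array(m['R']);t=np.array(m['t'],float)
    return cv2.projectPoints(np.array(X,float).reshape(-1,1,3),cv2.Rodrigues(R)[0],t,K,d)[0].reshape(-1,2)
E
python3 - <<'E'
from h import *
for n in ['scene','side','wrist']: snap(n,n+'0.png')
o=r.get_obs(); print(o['clock'],o['tcp_pos'],o['orientation'],o['contact_force'])
for n in ['scene','side']:
    m=r.camera_model(n); print(n, -np.array(m['R']).T@np.array(m['t']), np.array(m['K'])[0,0])
E
```

```text
pics
0.15 [0.20877022 0.53540676 0.23033846] [-1.18025113e-04  1.84813391e-01  9.82773427e-01 -6.22986167e-04] [ 0.33945225  0.5554455  -0.51890876]
scene [1.74226163 0.40753854 1.00362916] 519.7414343003675
side [ 0.00655194 -0.92792562  1.20216987] 521.4291309281514
```

View pics/scene0.png

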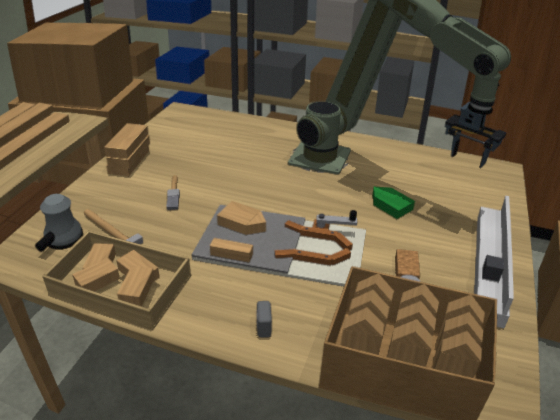

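View pics/side0.png

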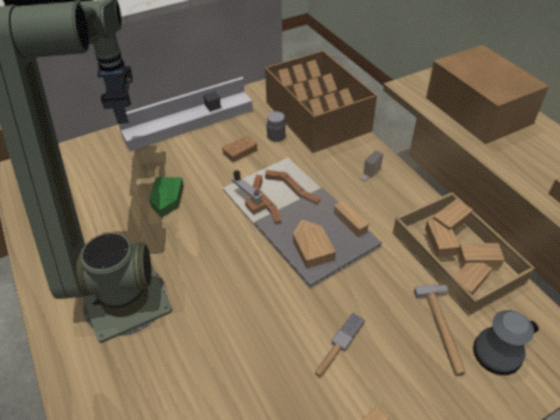

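View pics/wrist0.png

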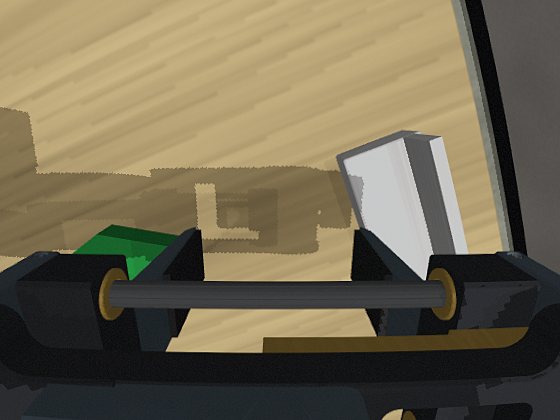

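```bash
python3 - <<'E'
import cv2
a=cv2.imread('pics/scene0.png')[190:290,180:380]; cv2.imwrite('pics/c1.png',cv2.resize(a,None,fx=4,fy=4,interpolation=cv2.INTER_CUBIC))
a=cv2.imread('pics/side0.png')[150:290,215:390]; cv2.imwrite('pics/c2.png',cv2.resize(a,None,fx=4,fy=4,interpolation=cv2.INTER_CUBIC))
E
```

```text
(no output)
```

View pics/c1.png

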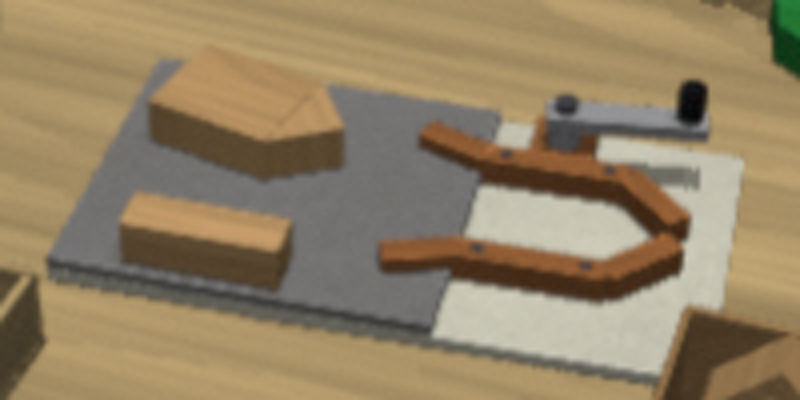

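View pics/c2.png

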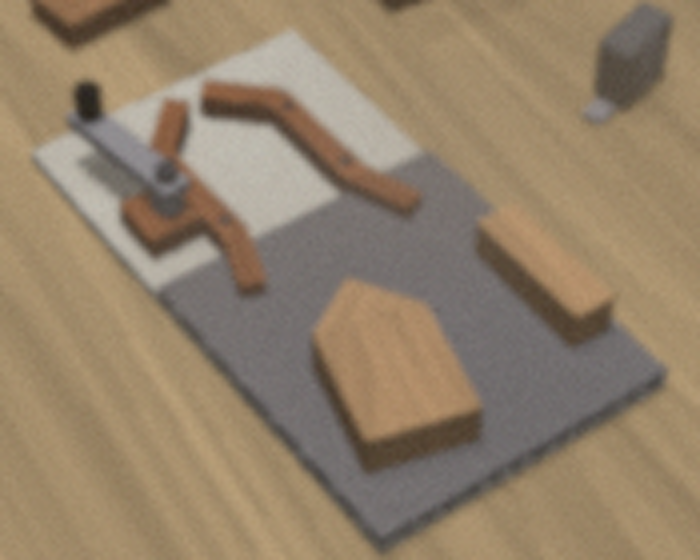

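```bash
python3 - <<'E'
from h import *
def sc(p,k): 
    o={'scene':(180,190),'side':(215,150)}[k]; return [(x/4+o[0]-.4,y/4+o[1]-.4) for x,y in p]
M={n:r.camera_model(n) for n in('scene','side')}
B={'scene':[(160,60),(500,108),(432,330),(48,260)],'side':[(383,540),(160,290),(435,155),(665,372)]}
# block: tail+y, shoulder +y, tip, shoulder -y, tail -y
K={'scene':[(210,46),(322,88),(342,128),(266,138),(150,100)],'side':[(368,445),(314,335),(350,278),(430,302),(480,408)]}
kn={'scene':[(692,88)],'side':[(87,87)]}
pv={'scene':[(567,103)],'side':[(167,172)]}
for n in M:
    print(n,'board');print(onplane(M[n],sc(B[n],n),.022).round(4)[:,:2].tolist())
    print('block');print(onplane(M[n],sc(K[n],n),.060).round(4)[:,:2].tolist())
    print('knobtop',onplane(M[n],sc(kn[n],n),.0975).round(4)[:,:2].tolist(),'piv',onplane(M[n],sc(pv[n],n),.07).round(4)[:,:2].tolist())
E
```

```text
scene board
[[0.4669, -0.2143], [0.4304, 0.0681], [0.701, 0.0998], [0.7291, -0.1852]]
block
[[0.4838, -0.1609], [0.5057, -0.0565], [0.5492, -0.0238], [0.5816, -0.073], [0.5685, -0.175]]
knobtop [[0.4545, 0.2233]] piv [[0.4698, 0.1311]]
side board
[[0.4658, -0.2188], [0.4356, 0.0649], [0.6976, 0.0889], [0.7245, -0.1901]]
block
[[0.4829, -0.1676], [0.4999, -0.0613], [0.5509, -0.0253], [0.5903, -0.0748], [0.5684, -0.1774]]
knobtop [[0.4546, 0.224]] piv [[0.4783, 0.1329]]
```

```bash
python3 - <<'E'
from h import *
m=r.camera_model('wrist');R=np.array(m['R']);t=np.array(m['t']);o=r.get_obs()
from scipy.spatial.transform import Rotation as Ro
w,x,y,z=o['orientation'];T=Ro.from_quat([x,y,z,w]).as_matrix()
print('cam in tool',T.T@(-R.T@t-o['tcp_pos']),'fwd',T.T@R[2],'right',T.T@R[0],m['K'][0]); print(T)
E
```

```text
cam in tool [ 0.07789253  0.00104801 -0.15522641] fwd [-2.77271259e-01 -6.68887356e-04  9.60791445e-01] right [5.73039003e-04 9.99999465e-01 8.61554553e-04] [304.99571663   0.         277.16165507]
[[-9.31687993e-01  3.63259232e-01 -4.62256261e-04]
 [ 3.63259526e-01  9.31687245e-01 -1.18088326e-03]
 [ 1.71151703e-06 -1.26813374e-03 -9.99999196e-01]]
```

```bash
python3 -m pendant '[0.4,-1.2,0.6,6,91, 0.8,-2.4,1.2,12,91, 1.3,-3.6,1.8,18,91, 1.8,-4.8,2.4,24,91, 2.3,-6.0,3,28,91]'
```

```text
clock: 0.57
tcp_pos: [0.2764, 0.3577, 0.3196]
orientation: [-0.0, -0.061, 0.998, -0.0]
contact_force: [0.9, 0.6, -0.2]
gripper_width: 0.0911
```

```bash
python3 -m pendant '[0.5,-1.25,0.2,0,91, 1.0,-2.5,0.4,0,91, 1.5,-3.75,0.6,0,91, 2,-5.0,0.8,0,91, 2.5,-6.25,1,0,91]'; python3 -m pendant '[0.1,-1.3,0,0,91, 0.2,-2.6,0,0,91, 0.2,-3.9,0,0,91, 0.2,-5.2,0,0,91, 0.2,-5.6,0,0,91]';python3 -m pendant '[0,0,0,0,91, 0,0,0,0,91]'
python3 - <<'E'
from h import *
snap('wrist','wrist1.png'); np.save('m1.npy',r.camera_model('wrist'),allow_pickle=True)
E
```

```text
clock: 0.98
tcp_pos: [0.3512, 0.1701, 0.3494]
orientation: [0.0, -0.059, 0.998, 0.0]
contact_force: [1.1, -0.4, -0.8]
gripper_width: 0.0911
clock: 1.4
tcp_pos: [0.3566, -0.0, 0.349]
orientation: [-0.0, -0.056, 0.998, -0.001]
contact_force: [-0.4, 0.8, 0.1]
gripper_width: 0.0909
clock: 1.57
tcp_pos: [0.3572, 0.0038, 0.3489]
orientation: [-0.0, -0.057, 0.998, 0.0]
contact_force: [-0.7, 0.8, -1.0]
gripper_width: 0.0908
```

View pics/wrist1.png

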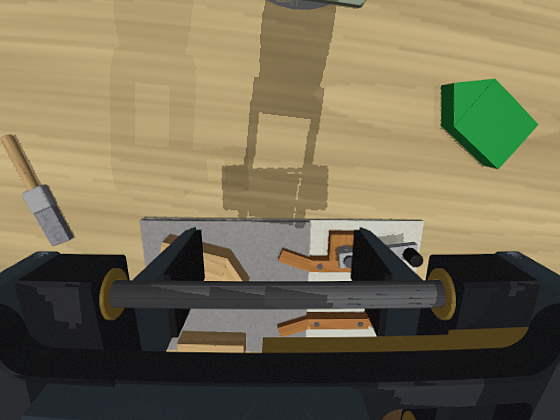

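```bash
python3 -m pendant '[1.35,0,0,0,91, 2.7,0,0,0,91, 4.05,0,0,0,91, 5.4,0,0,0,91, 6.75,0,0,0,91]'; python3 -m pendant '[1.2,0,0,0,91, 2.4,0,0,0,91, 2.4,0,0,0,91, 2.4,0,0,0,91]'
python3 - <<'E'
from h import *
snap('wrist','wrist2.png'); np.save('m2.npy',r.camera_model('wrist'),allow_pickle=True)
E
```

```text
clock: 2.03
tcp_pos: [0.5617, 0.0065, 0.3487]
orientation: [-0.0, -0.06, 0.998, 0.0]
contact_force: [0.6, 0.3, 0.5]
gripper_width: 0.0909
clock: 2.37
tcp_pos: [0.6331, 0.0064, 0.3465]
orientation: [-0.002, -0.06, 0.998, 0.0]
contact_force: [-0.5, -0.4, 0.7]
gripper_width: 0.0914
```

View pics/wrist2.png

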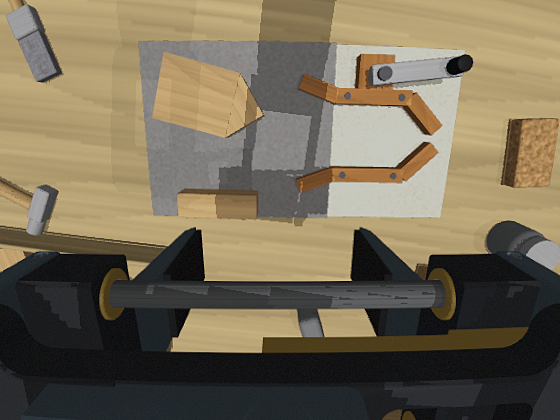

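```bash
python3 - <<'E'
import cv2
i=cv2.imread('pics/wrist2.png')
cv2.imwrite('pics/w2a.png',cv2.resize(i[35:155,130:290],None,fx=5,fy=5,interpolation=cv2.INTER_CUBIC))
cv2.imwrite('pics/w2b.png',cv2.resize(i[35:225,290:480],None,fx=3,fy=3,interpolation=cv2.INTER_CUBIC))
E
```

```text
(no output)
```

View pics/w2a.png

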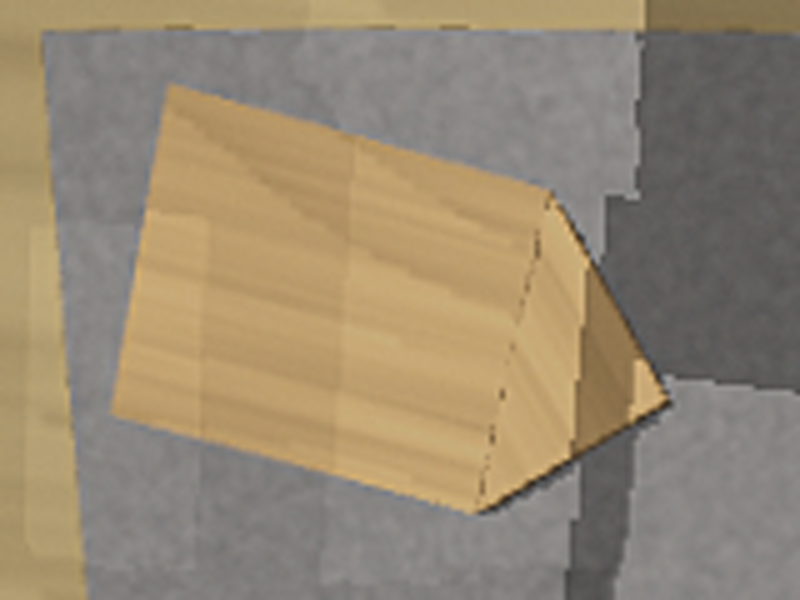

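View pics/w2b.png

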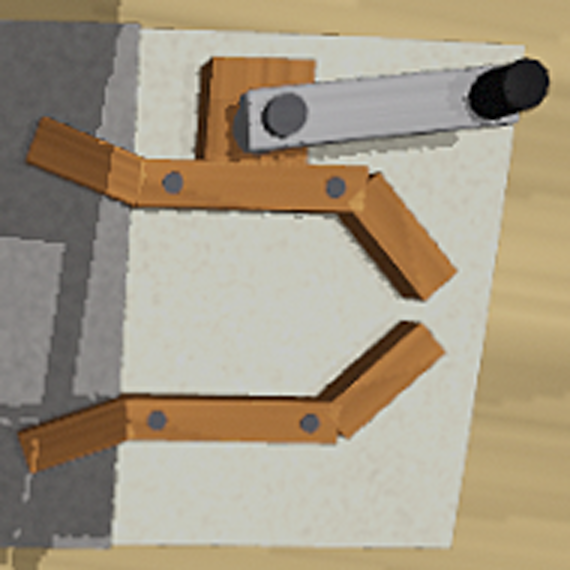

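```bash
cat >> h.py <<'E'
def rigid(P,Q):
    # Q = R P + t (2D)
    P=np.array(P);Q=np.array(Q);pc=P.mean(0);qc=Q.mean(0);H=(P-pc).T@(Q-qc)
    th=np.arctan2(H[0,1]-H[1,0],H[0,0]+H[1,1]);c,s=np.cos(th),np.sin(th)
    Rm=np.array([[c,-s],[s,c]]);t=qc-Rm@pc
    return th,t,np.linalg.norm((Rm@P.T).T+t-Q,axis=1)
E
python3 - <<'E'
from h import *
m=np.load('m2.npy',allow_pickle=True).item()
A=lambda p,k,o:[(x/k+o[0]-.4,y/k+o[1]-.4) for x,y in p]
blk=onplane(m,A([(168,85),(550,190),(668,402),(478,514),(113,413)],5,(130,35)),.060)[:,:2]
brd=onplane(m,A([(42,32)],5,(130,35))+A([(122,23),(113,546)],3,(290,35))+[(154.5,215.5)],.022)[:,:2]
print('brd',brd.round(4).tolist())
th,t,res=rigid([(-.288,.132),(0,.132),(0,-.132),(-.288,-.132)],brd);print('jig',np.degrees(th),t,res)
thb,tb,res=rigid([(-.075,.0445),(.0305,.0445),(.075,0),(.0305,-.0445),(-.075,-.0445)],blk);print('blk',np.degrees(thb),tb,res)
R=lambda a:np.array([[np.cos(a),-np.sin(a)],[np.sin(a),np.cos(a)]])
print('blk in step frame',R(th).T@(tb-t),np.degrees(thb-th))
for z,p in((.0975,(530,85)),(.072,(284,115))):
  w=onplane(m,A([p],3,(290,35)),z)[0,:2];print(z,w,R(th).T@(w-t))
print('piv exp',t+R(th)@[.057,.085],'pocket',t+R(th)@[.077,0])
E
```

```text
brd [[0.4645, -0.2179], [0.4352, 0.0603], [0.6965, 0.0982], [0.7291, -0.1876]]
jig 96.78063604458586 [0.56434723 0.08123142] [0.00367011 0.00567951 0.00171614 0.00157745]
blk 81.40766812913395 [ 0.53722758 -0.09755822] [0.00095671 0.00035602 0.00084604 0.00076127 0.00042955]
blk in step frame [-0.17433712  0.04803936] -15.372967915451904
0.0975 [0.45291406 0.22530695] [0.15622452 0.09364299]
0.072 [0.47529786 0.13112037] [0.06005391 0.0825362 ]
piv exp [0.47321187 0.12779692] pocket [0.55525596 0.15769284]
```

```bash
python3 - <<'E'
from h import *
m=np.load('m2.npy',allow_pickle=True).item()
A=lambda p,k,o:[(x/k+o[0]-.4,y/k+o[1]-.4) for x,y in p]
brd=onplane(m,A([(42,32)],5,(130,35))+A([(138,26),(113,546)],3,(290,35))+[(154.5,215.5)],.022)[:,:2]
th,t,res=rigid([(-.288,.132),(0,.132),(0,-.132),(-.288,-.132)],brd);print('jig',np.degrees(th),t,res)
R=lambda a:np.array([[np.cos(a),-np.sin(a)],[np.sin(a),np.cos(a)]])
for z,P in((.0975,[(530,85)]),(.072,[(284,115)]),(.036,[(138,205),(340,211),(420,300),(128,401),(320,404),(400,322),(46,116),(26,158),(20,433)])):
  w=onplane(m,A(P,3,(290,35)),z)[:,:2];print(z,((w-t)@R(th)).round(4).tolist())
E
```

```text
jig 96.32721078612565 [0.56555838 0.08333303] [0.00163204 0.00132564 0.00037897 0.00098194]
0.0975 [[0.1535, 0.0963]]
0.072 [[0.0574, 0.0844]]
0.036 [[0.001, 0.0469], [0.1012, 0.0462], [0.1473, 0.0043], [0.0014, -0.0493], [0.1014, -0.0495], [0.1383, -0.0069], [-0.0451, 0.087], [-0.0542, 0.0678], [-0.0537, -0.0666]]
```

```bash
python3 -m pendant '[-1.1,-0.7,0,-0.5,60, -2.2,-1.4,0,-0.5,52, -3.3,-2.1,-0.2,-0.5,52, -4.4,-2.8,-0.6,-0.5,52, -5.3,-3.5,-1.4,-0.5,52]'; python3 -m pendant '[-0.6,-0.4,-1,0,52, -1.04,-0.73,-2.1,0,52, -1.04,-0.73,-3.4,0,52, -1.04,-0.73,-4.7,0,52, -1.04,-0.73,-5.5,0,52]'; python3 -m pendant '[0,0,-0.5,0,52, 0,0,-1,0,52, 0,0,-1,0,52, 0,0,-1,0,52]'
```

```text
clock: 2.83
tcp_pos: [0.4706, -0.1005, 0.31]
orientation: [0.003, -0.055, 0.998, -0.001]
contact_force: [0.2, -0.1, 0.7]
gripper_width: 0.0607
clock: 3.25
tcp_pos: [0.4384, -0.1213, 0.1402]
orientation: [-0.001, -0.054, 0.999, 0.001]
contact_force: [0.1, 0.5, -0.3]
gripper_width: 0.052
clock: 3.58
tcp_pos: [0.4408, -0.1219, 0.1127]
orientation: [-0.0, -0.055, 0.999, 0.0]
contact_force: [0.1, 0.1, 1.1]
gripper_width: 0.0524
```

```bash
python3 -m pendant '[0,0,-0.7,0,52, 0,0,-1.4,0,52, 0,0,-2.15,0,52, 0,0,-2.15,0,52]'
python3 - <<'E'
from h import *
snap('wrist','wrist3.png')
im,m=snap('side','side3.png'); cv2.imwrite('pics/s3.png',cv2.resize(im[150:300,215:405,::-1],None,fx=4,fy=4))
E
```

```text
clock: 3.92
tcp_pos: [0.4399, -0.1219, 0.0464]
orientation: [-0.002, -0.054, 0.999, 0.001]
contact_force: [-0.8, 0.2, -0.3]
gripper_width: 0.052
```

View pics/wrist3.png

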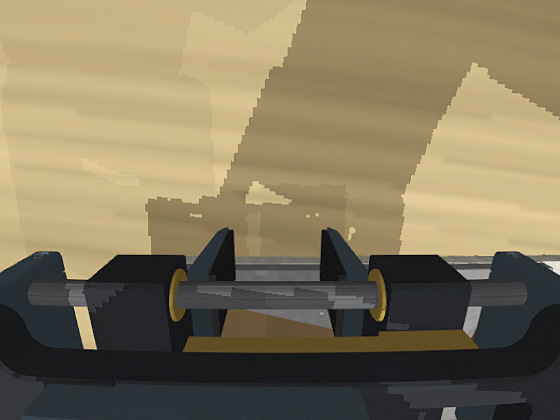

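View pics/s3.png

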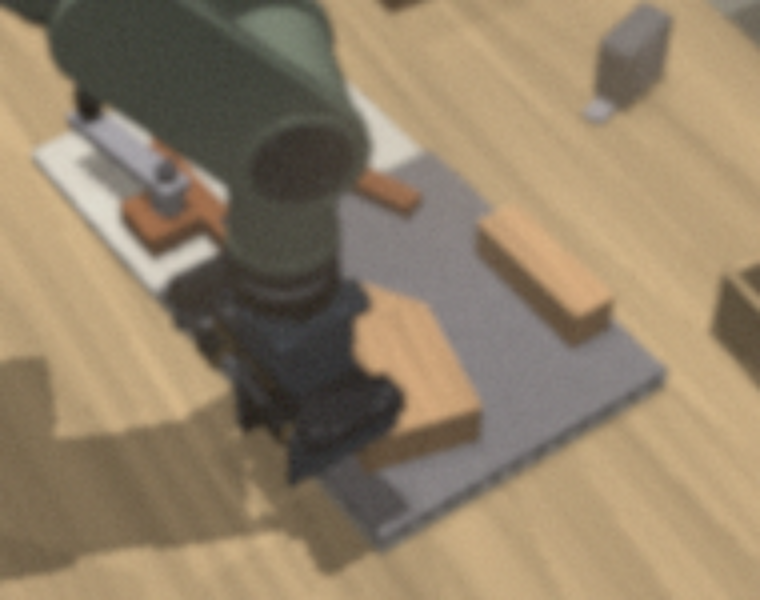

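```bash
python3 -m pendant '[0.4,0.044,0,0,52, 0.8,0.088,0,0,52, 1.1,0.12,0,0,52, 1.4,0.155,0,0,52, 1.7,0.19,0,0,52]';  python3 -m pendant '[0.3,0.033,0,0,52, 0.55,0.06,0,0,52, 0.75,0.083,0,0,52, 0.9,0.1,0,0,52, 0.95,0.105,0,0,52]'; python3 - <<'E'
from h import *
im,m=snap('side','side4.png'); cv2.imwrite('pics/s4.png',cv2.resize(im[150:300,215:405,::-1],None,fx=4,fy=4))
im,m=snap('scene','scene4.png'); cv2.imwrite('pics/c4.png',cv2.resize(im[190:290,180:380,::-1],None,fx=4,fy=4))
E
```

```text
clock: 4.43
tcp_pos: [0.4939, -0.1172, 0.0485]
orientation: [0.0, -0.054, 0.999, -0.0]
contact_force: [-1.6, -0.9, 1.3]
gripper_width: 0.0519
clock: 4.85
tcp_pos: [0.5219, -0.1138, 0.0475]
orientation: [0.0, -0.054, 0.999, 0.0]
contact_force: [-2.8, -1.7, 1.8]
gripper_width: 0.0521
```

View pics/s4.png

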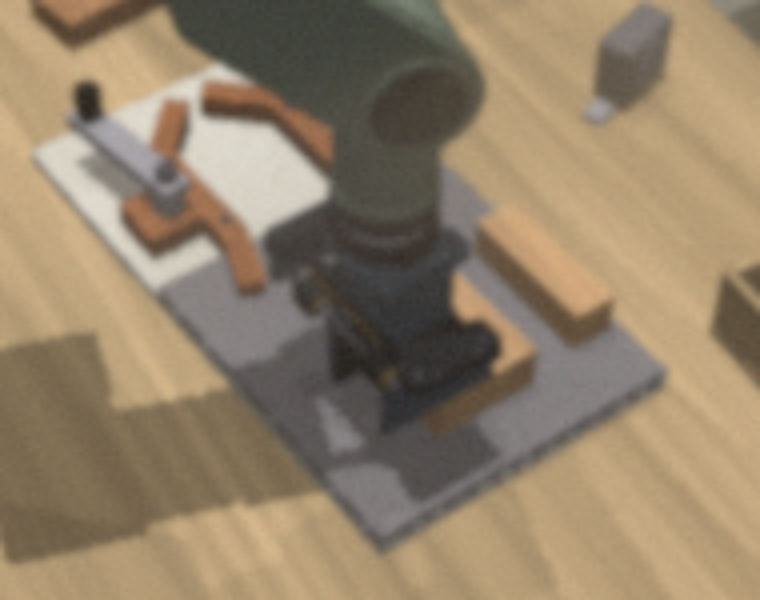

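View pics/c4.png

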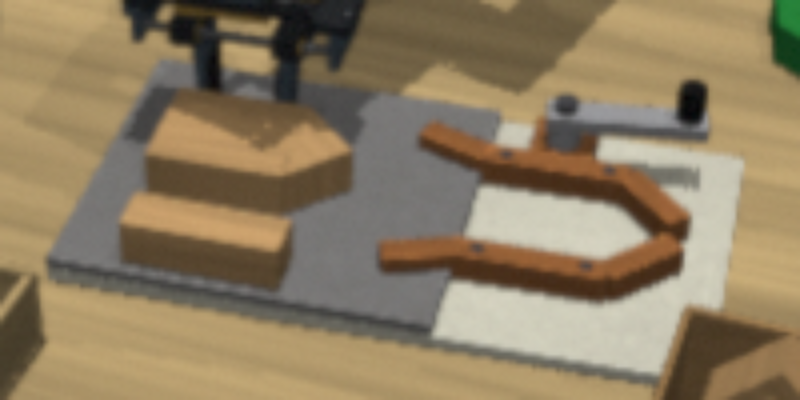

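```bash
cat >> h.py <<'E'
TH=np.radians(96.3); S=np.array([.5662,.0833]); RJ=np.array([[np.cos(TH),-np.sin(TH)],[np.sin(TH),np.cos(TH)]])
def J(w): return (np.atleast_2d(w)[:,:2]-S)@RJ
def W(j): return S+RJ@np.array(j)
BL=[(-.075,.0445),(.0305,.0445),(.075,0),(.0305,-.0445),(-.075,-.0445)]
A=lambda p,k,o:[(x/k+o[0]-.4,y/k+o[1]-.4) for x,y in p]
E
python3 - <<'E'
from h import *
m=r.camera_model('scene')
b=onplane(m,A([(178,88),(308,105),(350,150),(282,178),(147,154)],4,(180,190)),.06)[:,:2]
th,t,res=rigid(BL,b);print(np.degrees(th-TH),J(t),res,J(r.get_obs()['tcp_pos']))
E
```

```text
0.898333977063135 [[-0.16523324  0.00382269]] [0.00031309 0.00270328 0.00246477 0.00266321 0.00275034] [[-0.19115116  0.06565502]]
```

```bash
python3 -m pendant '[0.1,0.01,0,0,52, 0.17,0.019,0,0,52, 0.17,0.019,0,0,52]'; python3 -m pendant '[-0.3,-0.03,0,0,52, -0.8,-0.09,0.3,0,52, -0.9,-0.1,1.3,0,52, -0.9,-0.1,2.3,0,52, -0.9,-0.1,3,0,52]';python3 -c "
from h import *
o=r.get_obs();print(o['q'],J(o['tcp_pos']),o['tcp_pos'])"
```

```text
clock: 5.2
tcp_pos: [0.527, -0.1134, 0.0476]
orientation: [0.001, -0.054, 0.999, 0.0]
contact_force: [-0.2, -0.0, -0.9]
gripper_width: 0.0518
clock: 5.62
tcp_pos: [0.4993, -0.1167, 0.1399]
orientation: [0.001, -0.054, 0.999, -0.0]
contact_force: [1.4, 0.2, -1.1]
gripper_width: 0.0522
[-2.52139225e-01  3.00044496e-01  1.84336648e+00  2.58079639e-04
  9.95351199e-01 -1.93075414e+00] [[-0.1914429   0.08842001]] [ 0.49932182 -0.11668948  0.13987563]
```

```bash
python3 -m pendant '[0.6,-0.5,0.3,-7,52, 1.2,-1,0.6,-14,52, 1.8,-1.5,0.8,-21,52, 2.4,-2,0.8,-28,52, 3,-2.34,0.8,-35,52]'; python3 -m pendant '[0.2,0,0,-7,52, 0.22,0,0,-14,52, 0.22,0,0,-21,52, 0.22,0,0,-28,52, 0.22,0,0,-35,52]'; python3 -m pendant '[0,0,0,-7,52, 0,0,0,-14,52, 0,0,0,-20,52, 0,0,0,-20,52]';python3 -c "
from h import *
o=r.get_obs();print(o['q'],J(o['tcp_pos']),o['tcp_pos'])
snap('wrist','wrist5.png');np.save('m5.npy',r.camera_model('wrist'),allow_pickle=True)"
```

```text
clock: 6.03
tcp_pos: [0.59, -0.1881, 0.1625]
orientation: [0.001, 0.252, 0.968, -0.0]
contact_force: [-0.2, 0.5, 0.6]
gripper_width: 0.0526
clock: 6.45
tcp_pos: [0.5956, -0.1867, 0.1615]
orientation: [0.0, 0.531, 0.847, 0.0]
contact_force: [0.2, 0.4, -0.1]
gripper_width: 0.0521
clock: 6.78
tcp_pos: [0.5956, -0.1867, 0.1616]
orientation: [0.0, 0.669, 0.744, 0.0]
contact_force: [-0.2, 0.4, 0.4]
gripper_width: 0.0518
[-3.22274599e-01  4.43823291e-01  1.55082506e+00  2.28861657e-04
  1.14638888e+00 -4.28636334e-01] [[-0.27156673  0.00043667]] [ 0.59556616 -0.18667464  0.16163082]
```

View pics/wrist5.png

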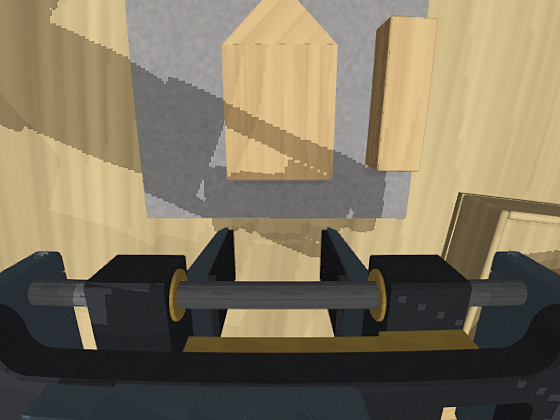

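```bash
python3 - <<'E'
from h import *
m=np.load('m5.npy',allow_pickle=True).item()
b=onplane(m,[(223,45),(337,45),(332,179),(228,179)],.06)[:,:2]
# image left = jig +y
th,t,res=rigid([BL[1],BL[3],BL[4],BL[0]],b);print(np.degrees(th-TH),J(t),res); print(J(onplane(m,[(147,217),(406,218)],.022)))
E
```

```text
0.12952645470923468 [[-0.16610815 -0.00280333]] [4.41246786e-04 5.42936483e-04 6.93824931e-05 1.88842113e-04]
[[-0.28759032  0.13306799]
 [-0.28840476 -0.13294758]]
```

```bash
python3 -m pendant '[0,0,-1.2,0.2,52, 0,0,-2.4,0.2,52, 0,0,-3.5,0.2,52, 0,0,-3.79,0.2,52, 0,0,-3.79,0.2,52]'; python3 -m pendant '[-0.055,0.5,0,0,52, -0.11,0.9,0,0,52, -0.16,1.29,0,0,52, -0.21,1.69,0,0,52, -0.26,2.09,0,0,52]'; python3 -m pendant '[-0.055,0.4,0,0,52, -0.11,0.8,0,0,52, -0.16,1.2,0,0,52, -0.21,1.6,0,0,52, -0.26,2.0,0,0,52]';python3 -c "
from h import *
o=r.get_obs();print(J(o['tcp_pos']),o['tcp_pos'])
snap('wrist','wrist6.png');im,m=snap('scene','scene6.png'); cv2.imwrite('pics/c6.png',cv2.resize(im[190:290,180:380,::-1],None,fx=4,fy=4))
"
```

```text
clock: 7.25
tcp_pos: [0.5939, -0.186, 0.0453]
orientation: [-0.003, 0.666, 0.746, -0.001]
contact_force: [0.7, -0.1, 0.4]
gripper_width: 0.052
clock: 7.67
tcp_pos: [0.5892, -0.1231, 0.05]
orientation: [0.002, 0.666, 0.746, 0.001]
contact_force: [1.0, -2.6, 2.7]
gripper_width: 0.0518
clock: 8.08
tcp_pos: [0.58, -0.0627, 0.048]
orientation: [0.0, 0.666, 0.746, -0.0]
contact_force: [0.6, -3.6, 2.9]
gripper_width: 0.0519
[[-0.1466748   0.00226406]] [ 0.58004487 -0.06273747  0.04797159]
```

View pics/wrist6.png

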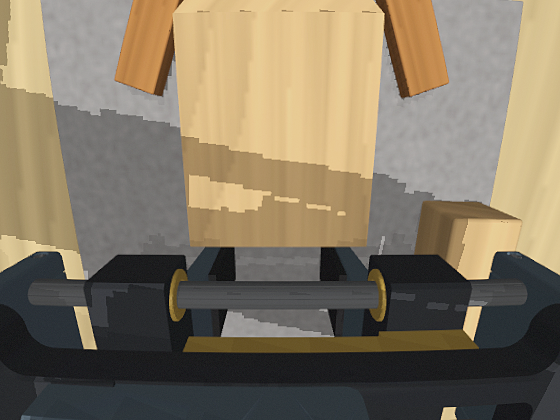

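View pics/c6.png

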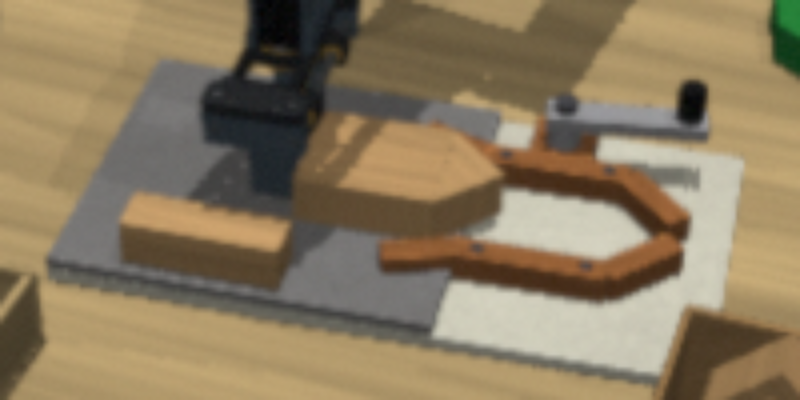

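```bash
python3 - <<'E'
from h import *
m=r.camera_model('wrist')
b=onplane(m,[(175,11),(385,12),(370,246),(189,246)],.06)[:,:2]
th,t,res=rigid([BL[1],BL[3],BL[4],BL[0]],b);print(np.degrees(th-TH),J(t),res); print(J(onplane(m,[(161,96),(405,97)],.036)))
E
```

```text
0.16235605679043802 [[-0.05185323  0.00104472]] [0.00071299 0.00039303 0.00161301 0.00161925]
[[-0.05349036  0.06309305]
 [-0.05344132 -0.06460266]]
```

```bash
python3 -m pendant '[-0.03,0.35,0,0,52, -0.06,0.7,0,0,52, -0.09,1.05,0,0,52, -0.13,1.4,0,0,52, -0.16,1.7,0,0,52]'; python3 -m pendant '[-0.037,0.3,0,0,52, -0.07,0.6,0,0,52, -0.1,0.9,0,0,52, -0.13,1.2,0,0,52, -0.16,1.4,0,0,52]';python3 -c "
from h import *
o=r.get_obs();print(J(o['tcp_pos']),o['tcp_pos'])
snap('wrist','wrist7.png');im,m=snap('scene','scene7.png'); cv2.imwrite('pics/c7.png',cv2.resize(im[190:290,180:380,::-1],None,fx=4,fy=4))
"
```

```text
clock: 8.6
tcp_pos: [0.575, -0.0116, 0.0477]
orientation: [-0.0, 0.666, 0.746, -0.0]
contact_force: [-0.5, -0.9, 0.3]
gripper_width: 0.0519
clock: 9.02
tcp_pos: [0.571, 0.03, 0.0483]
orientation: [0.001, 0.666, 0.746, 0.0]
contact_force: [-0.5, -2.9, 2.2]
gripper_width: 0.052
[[-0.05353752  0.00107917]] [0.57100225 0.02996738 0.04833946]
```

View pics/wrist7.png

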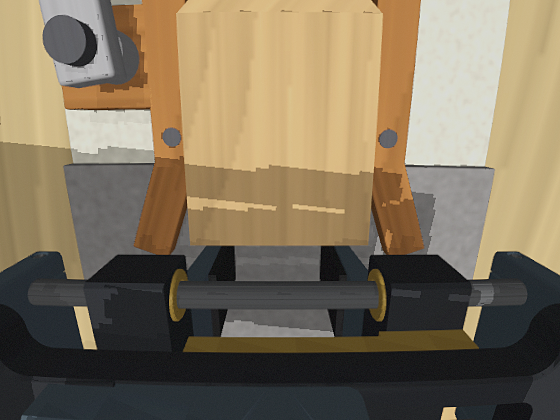

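View pics/c7.png

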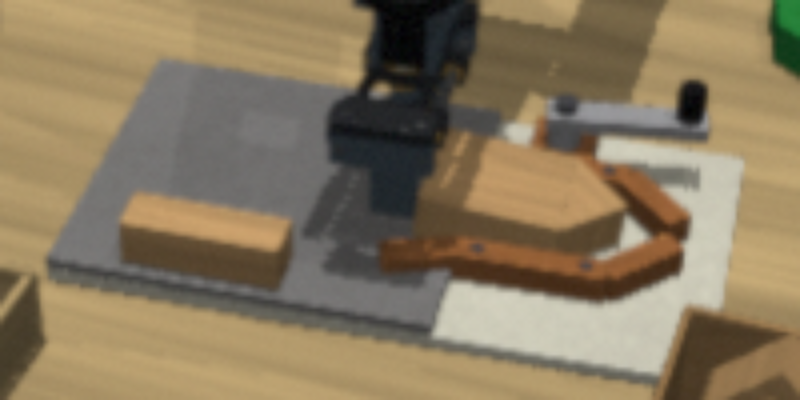

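```bash
python3 -m pendant '[-0.022,0.2,0,0,52, -0.044,0.4,0,0,52, -0.066,0.6,0,0,52, -0.088,0.8,0,0,52, -0.11,1.0,0,0,52]'; python3 -m pendant '[-0.005,0.05,0,0,52, -0.01,0.1,0,0,52, -0.016,0.15,0,0,52, -0.022,0.2,0,0,52, -0.022,0.2,0,0,52]';python3 -c "
from h import *
o=r.get_obs();print(J(o['tcp_pos']),o['tcp_pos'],o['contact_force'])
snap('wrist','wrist8.png');im,m=snap('scene','scene8.png'); cv2.imwrite('pics/c8.png',cv2.resize(im[190:290,180:380,::-1],None,fx=4,fy=4))
"
```

```text
clock: 9.53
tcp_pos: [0.5671, 0.0597, 0.0478]
orientation: [-0.0, 0.667, 0.745, -0.0]
contact_force: [-0.2, -0.6, -1.4]
gripper_width: 0.0521
clock: 9.95
tcp_pos: [0.5667, 0.0653, 0.048]
orientation: [-0.0, 0.667, 0.745, 0.0]
contact_force: [-0.7, 0.1, -0.5]
gripper_width: 0.052
[[-0.01797271  0.00145296]] [0.56672803 0.06527638 0.04796451] [-0.70173076  0.13940882 -0.48531617]
```

View pics/wrist8.png

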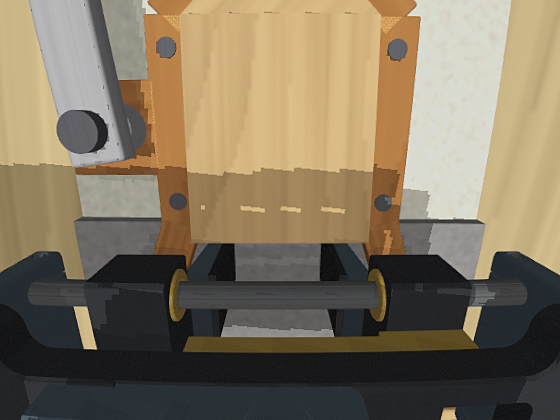

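View pics/c8.png

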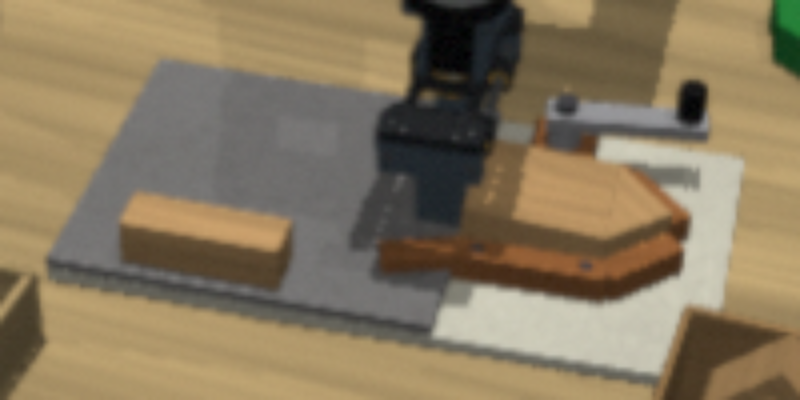

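```bash
python3 -m pendant '[-0.004,0.03,0,0,52, -0.006,0.06,0,0,52, -0.01,0.09,0,0,52, -0.01,0.09,0,0,52]';python3 -c "
from h import *
o=r.get_obs();print(J(o['tcp_pos']),o['tcp_pos'],o['contact_force'])
im,m=snap('wrist','wrist9.png');cv2.imwrite('pics/w9.png',cv2.resize(im[180:270,140:440,::-1],None,fx=2.6,fy=2.6));im,m=snap('scene','scene9.png'); cv2.imwrite('pics/c9.png',cv2.resize(im[210:280,270:370,::-1],None,fx=7,fy=7,interpolation=cv2.INTER_CUBIC))
"
```

```text
clock: 10.38
tcp_pos: [0.5665, 0.0678, 0.048]
orientation: [0.0, 0.667, 0.745, 0.0]
contact_force: [0.2, -1.3, -0.2]
gripper_width: 0.0519
[[-0.015474    0.00137511]] [0.56653123 0.06776855 0.04802933] [ 0.1853192  -1.28946186 -0.21019773]
```

View pics/w9.png

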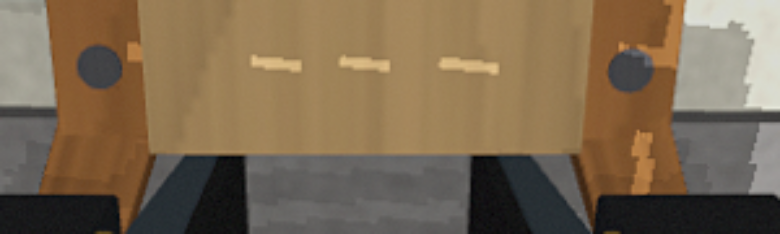

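View pics/c9.png

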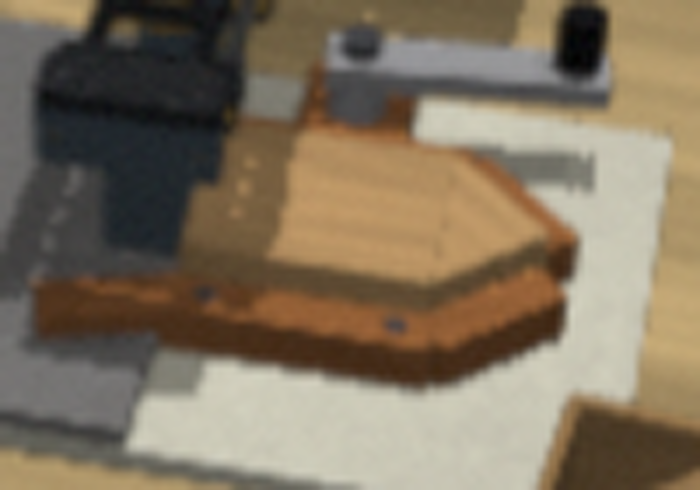

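```bash
python3 -m pendant '[0.044,-0.4,0,0,52, 0.044,-0.4,1.3,0,52, 0.044,-0.4,2.6,0,52, -0.2,0.4,3.6,3,52, -0.5,1.4,4.6,6,52]'; python3 -m pendant '[-0.3,1,0.9,0,52, -0.6,2,1.8,0,52, -0.94,3,2.1,0,52, -0.94,3,2.1,0,52]';python3 -c "
from h import *
o=r.get_obs();print(J(o['tcp_pos']),o['tcp_pos'],o['contact_force'])
im,m=snap('wrist','wrist10.png');np.save('m10.npy',r.camera_model('wrist'),allow_pickle=True)
im,m=snap('side','side10.png'); cv2.imwrite('pics/s10.png',cv2.resize(im[150:250,215:335,::-1],None,fx=6,fy=6,interpolation=cv2.INTER_CUBIC))
"
```

```text
clock: 10.9
tcp_pos: [0.5525, 0.1073, 0.1869]
orientation: [0.001, 0.627, 0.779, 0.001]
contact_force: [0.5, 0.1, -0.1]
gripper_width: 0.052
clock: 11.23
tcp_pos: [0.5235, 0.2031, 0.2512]
orientation: [0.0, 0.625, 0.781, 0.004]
contact_force: [-0.4, -1.5, -0.4]
gripper_width: 0.052
[[0.12372662 0.02929944]] [0.52350045 0.20306428 0.25123909] [-0.35267614 -1.51277439 -0.40968676]
```

View pics/wrist10.png

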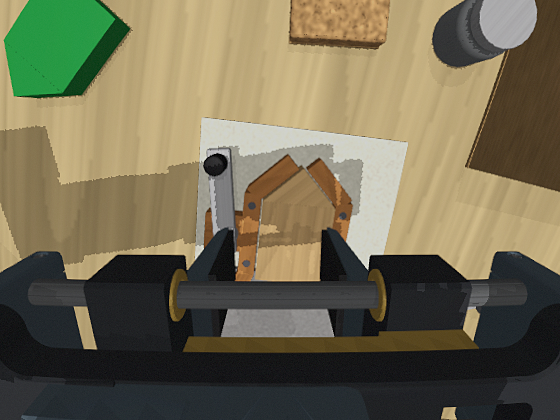

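View pics/s10.png

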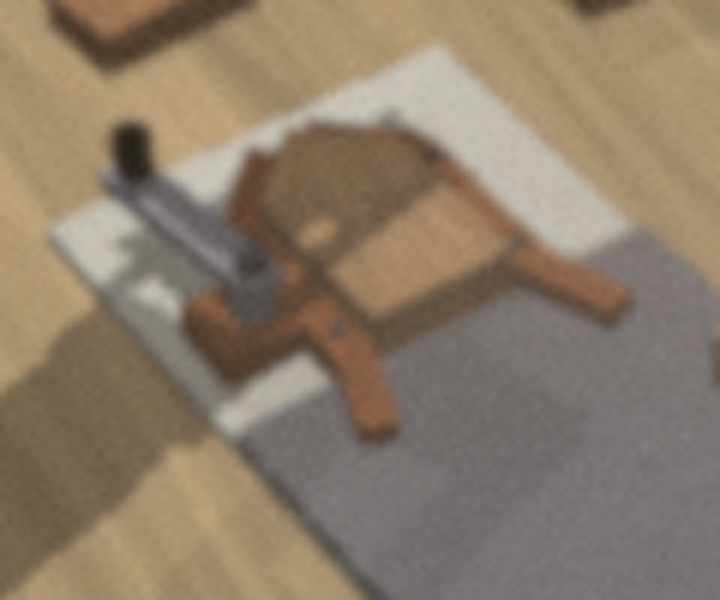

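```bash
python3 - <<'E'
from h import *
m=r.camera_model('side')
for z in(.05,.06): print(z,J(onplane(m,A([(375,318),(513,243),(268,148)],6,(215,150)),z)).round(4).tolist())
P=lambda j,z:[*W(j),z]
for n,o in(('side',(215,150)),):
  q=proj(m,[P((.002,.0445),.05),P((.002,-.0445),.05),P((.002,.0445),.06),P((.002,.0445),.022)]); print((q-np.array(o)+.4)*6)
m=np.load('m10.npy',allow_pickle=True).item()
# nose tip and shoulders of block top
for z in (.05,.06): print(J(onplane(m,[(301,168)],z)))
kt=J(onplane(m,[(214.5,163)],.0975)); print('knob top?',kt)
cv2.imwrite('pics/w10.png',cv2.resize(cv2.imread('pics/wrist10.png')[115:285,180:420],None,fx=3.3,fy=3.3,interpolation=cv2.INTER_CUBIC))
E
```

```text
0.05 [[0.002, 0.0433], [0.0055, -0.0475], [0.1432, 0.0172]]
0.06 [[-0.0062, 0.0487], [-0.0028, -0.0413], [0.1337, 0.0229]]
[[373.14043519 318.9780332 ]
 [512.29899493 249.00465245]
 [372.77374612 305.34350516]
 [374.15003771 356.51281454]]
[[0.14943064 0.00308296]]
[[0.15084919 0.00405444]]
knob top? [[0.15167806 0.0950614 ]]
```

View pics/w10.png

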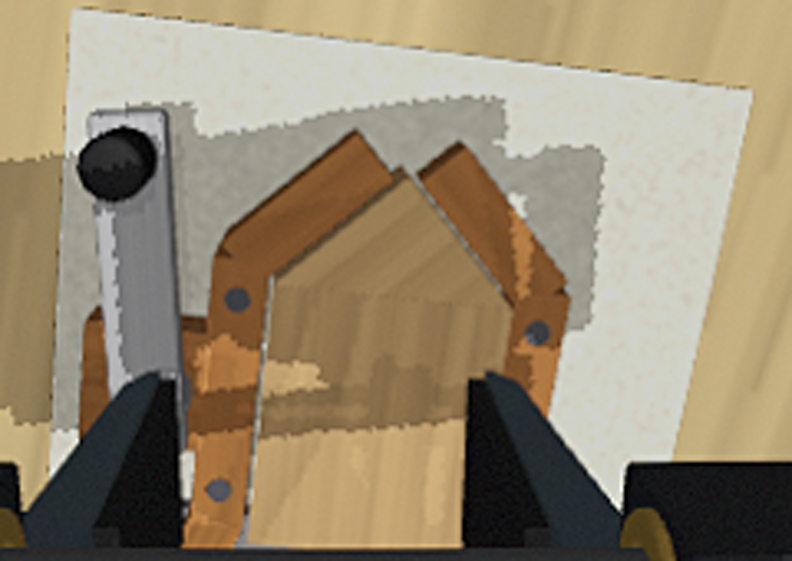

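```bash
python3 -m pendant '[-1.15,0.33,0,0,52, -2.3,0.67,-0.3,0,52, -2.3,0.67,-1.6,0,52, -2.3,0.67,-2.8,0,52, -2.3,0.67,-3.6,0,52]';  python3 -m pendant '[0,0,0,0,52, 0,0,0,0,52]'; python3 -c "
from h import *
o=r.get_obs();print(J(o['tcp_pos']),o['tcp_pos'],o['contact_force'])
im,m=snap('wrist','wrist11.png')
im,m=snap('scene','scene11.png'); cv2.imwrite('pics/c11.png',cv2.resize(im[150:280,270:400,::-1],None,fx=4,fy=4,interpolation=cv2.INTER_CUBIC))
"
```

```text
clock: 11.75
tcp_pos: [0.4526, 0.2165, 0.1364]
orientation: [-0.001, 0.627, 0.779, -0.002]
contact_force: [-0.8, 0.1, 0.0]
gripper_width: 0.0521
clock: 11.92
tcp_pos: [0.4542, 0.2172, 0.1385]
orientation: [-0.001, 0.627, 0.779, -0.002]
contact_force: [0.2, -0.0, -0.2]
gripper_width: 0.0522
[[0.14538677 0.09667495]] [0.45415496 0.21720021 0.13850566] [ 0.16571451 -0.01075088 -0.22129187]
```

View pics/wrist11.png

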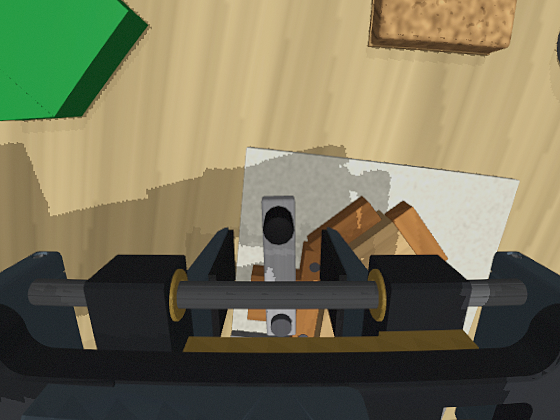

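View pics/c11.png

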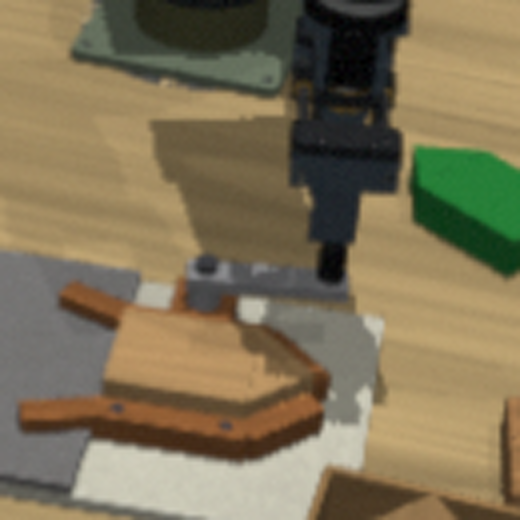

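```bash
python3 -m pendant '[-0.02,0.2,-0.4,0,52, -0.02,0.2,-0.9,0,52, -0.02,0.2,-1.4,0,52, -0.02,0.2,-1.52,0,40, -0.02,0.2,-1.52,0,34]';  python3 -m pendant '[0,0,0,0,34, 0,0,0,0,34]'; python3 - <<'E'
from h import *
o=r.get_obs();p=o['tcp_pos'];j=J(p)[0];print(j,p,o['contact_force'])
pv=np.array([.057,.085])
# arc waypoints: bar jig angle from 6.4 to -90(-2 overtravel) in deg
a0=6.4
K0=W(pv+.095*np.array([np.cos(np.radians(a0)),np.sin(np.radians(a0))]))
for a in list(np.arange(a0-6.4,-90,-6.4))+[-90]:
  k=W(pv+.095*np.array([np.cos(np.radians(a)),np.sin(np.radians(a))]));print(round(a,1),((k-p[:2])/.03).round(3))
E
```

```text
clock: 12.43
tcp_pos: [0.4545, 0.2247, 0.0947]
orientation: [0.0, 0.627, 0.779, 0.0]
contact_force: [-0.2, -0.1, 1.2]
gripper_width: 0.0414
clock: 12.6
tcp_pos: [0.4551, 0.2251, 0.0956]
orientation: [0.001, 0.627, 0.779, 0.001]
contact_force: [-0.5, 0.6, 0.0]
gripper_width: 0.0344
[0.15310131 0.0949182 ] [0.45505455 0.22506095 0.09558327] [-0.5153502   0.59789222  0.01487362]
0.0 [ 0.333 -0.   ]
-6.4 [0.686 0.019]
-12.8 [ 1.039e+00 -1.000e-03]
-19.2 [ 1.387 -0.061]
-25.6 [ 1.727 -0.159]
-32.0 [ 2.053 -0.294]
-38.4 [ 2.363 -0.465]
-44.8 [ 2.651 -0.669]
-51.2 [ 2.915 -0.905]
-57.6 [ 3.151 -1.168]
-64.0 [ 3.357 -1.456]
-70.4 [ 3.529 -1.765]
-76.8 [ 3.665 -2.091]
-83.2 [ 3.764 -2.43 ]
-89.6 [ 3.825 -2.778]
-90 [ 3.828 -2.8  ]
```

```bash
python3 -m pendant '[0.33,0,0,-6.4,34, 0.69,0.02,0,-12.8,34, 1.04,0,0,-19.2,34, 1.39,-0.06,0,-25.6,34, 1.73,-0.16,0,-32,34]';  python3 -m pendant '[0.33,-0.135,0,-6.4,34, 0.64,-0.31,0,-12.8,34, 0.92,-0.51,0,-19.2,34, 1.19,-0.745,0,-25.6,34, 1.42,-1.01,0,-32,34]'; python3 - <<'E'
from h import *
o=r.get_obs();p=o['tcp_pos'];j=J(p)[0];print(j,p,o['contact_force'],o['q'][5])
pv=np.array([.057,.085]);d=j-pv;print(np.hypot(*d),np.degrees(np.arctan2(d[1],d[0])))
snap('scene','scene12.png');snap('wrist','wrist12.png')
for a in (-64,-70.4,-76.8,-83.2,-89.6,-93.5):
  k=W(pv+.095*np.array([np.cos(np.radians(a)),np.sin(np.radians(a))]));print(round(a,1),((k-p[:2])/.03).round(3))
E
```

```text
clock: 13.02
tcp_pos: [0.5063, 0.2207, 0.0952]
orientation: [-0.001, 0.819, 0.574, 0.001]
contact_force: [-1.3, 1.4, 0.4]
gripper_width: 0.0339
clock: 13.43
tcp_pos: [0.5496, 0.1905, 0.0953]
orientation: [-0.001, 0.945, 0.326, 0.001]
contact_force: [0.4, 3.2, -0.7]
gripper_width: 0.0339
[0.10833127 0.00471209] [0.54962871 0.19045997 0.09531951] [ 0.35478197  3.15291319 -0.74983743] 1.2184972247005932
0.09529452809297236 -57.40759235110778
-64 [ 0.204 -0.302]
-70.4 [ 0.376 -0.611]
-76.8 [ 0.513 -0.937]
-83.2 [ 0.612 -1.277]
-89.6 [ 0.673 -1.625]
-93.5 [ 0.691 -1.84 ]
```

View pics/scene12.png

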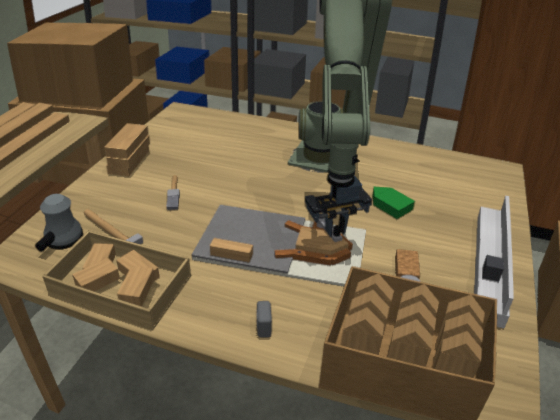

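```bash
python3 -m pendant '[0.2,-0.3,0,-6.4,34, 0.375,-0.61,0,-12.8,34, 0.51,-0.94,0,-19.2,34, 0.61,-1.28,0,-25.6,34, 0.67,-1.6,0,-32,34]';  python3 -m pendant '[0.01,-0.05,0,0,34, 0.01,-0.1,0,0,34, 0.01,-0.15,0,0,34]'; python3 - <<'E'
from h import *
o=r.get_obs();p=o['tcp_pos'];j=J(p)[0];print(j,p,o['contact_force'],o['q'][5])
pv=np.array([.057,.085]);d=j-pv;print(np.hypot(*d),np.degrees(np.arctan2(d[1],d[0])))
E
```

```text
clock: 13.95
tcp_pos: [0.569, 0.1422, 0.095]
orientation: [-0.001, 0.999, 0.055, 0.001]
contact_force: [-0.7, 1.8, 0.5]
gripper_width: 0.0337
clock: 14.2
tcp_pos: [0.5692, 0.1378, 0.0948]
orientation: [-0.0, 0.998, 0.058, 0.001]
contact_force: [0.9, 1.0, -0.4]
gripper_width: 0.0341
[ 0.05384956 -0.00895834] [0.5691951  0.13780739 0.09477168] [ 0.89747099  0.97551999 -0.36902396] 1.6728057037397888
0.09401114213756889 -91.92041982148712
```

```bash
python3 -m pendant '[0.005,-0.05,0,0,34, 0.01,-0.09,0,0,34, 0.01,-0.09,0,0,34]'; python3 -m pendant '[0.005,-0.03,0,0,34, 0.005,-0.06,0,0,34, 0.005,-0.06,0,0,34]';
```

```text
clock: 14.45
tcp_pos: [0.5691, 0.1346, 0.0943]
orientation: [0.0, 0.998, 0.056, 0.0]
contact_force: [-0.1, 1.1, 1.3]
gripper_width: 0.0339
clock: 14.7
tcp_pos: [0.5691, 0.1341, 0.0942]
orientation: [-0.001, 0.998, 0.056, -0.0]
contact_force: [0.1, 6.1, 0.8]
gripper_width: 0.0343
```

```bash
python3 -m pendant '[0.003,-0.03,0,0,34, 0.003,-0.03,0,0,34]'; python3 -m pendant '[-0.015,0.2,0,0,34, -0.015,0.2,0,0,40, -0.015,0.2,0.7,0,40, -0.015,0.2,1.6,0,40, -0.015,0.2,2.6,0,40]';  python3 -m pendant '[-0.3,1,1.2,0,40, -0.6,2,2.4,0,40, -1.2,3,3.4,0,40, -2,4,3.8,0,40, -2.8,5,3.8,0,40]'; python3 - <<'E'
from h import *
im,m=snap('scene','scene13.png'); cv2.imwrite('pics/c13.png',cv2.resize(im[190:290,180:380,::-1],None,fx=4,fy=4,interpolation=cv2.INTER_CUBIC))
im,m=snap('side','side13.png'); cv2.imwrite('pics/s13.png',cv2.resize(im[150:290,215:390,::-1],None,fx=4,fy=4,interpolation=cv2.INTER_CUBIC))
E
```

```text
clock: 14.87
tcp_pos: [0.5691, 0.134, 0.0942]
orientation: [-0.002, 0.998, 0.055, -0.0]
contact_force: [-0.4, 8.9, 0.6]
gripper_width: 0.034
clock: 15.28
tcp_pos: [0.5677, 0.1368, 0.1715]
orientation: [0.001, 0.998, 0.056, -0.002]
contact_force: [0.9, -0.3, 0.0]
gripper_width: 0.0403
clock: 15.7
tcp_pos: [0.4918, 0.281, 0.2887]
orientation: [-0.001, 0.998, 0.055, 0.003]
contact_force: [1.5, 0.5, -0.1]
gripper_width: 0.04
```

View pics/c13.png

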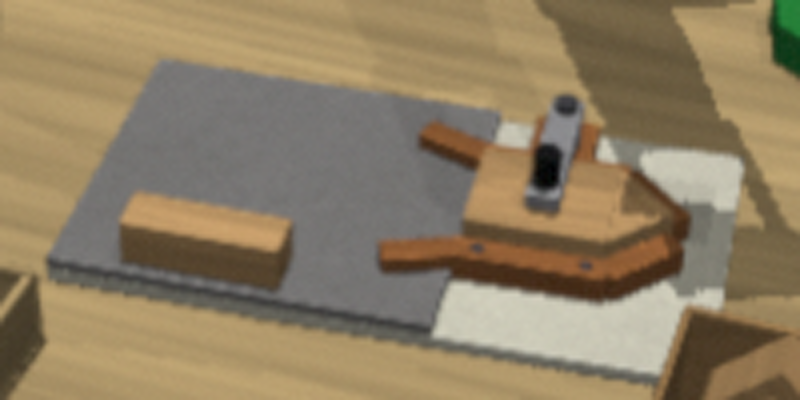

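View pics/s13.png

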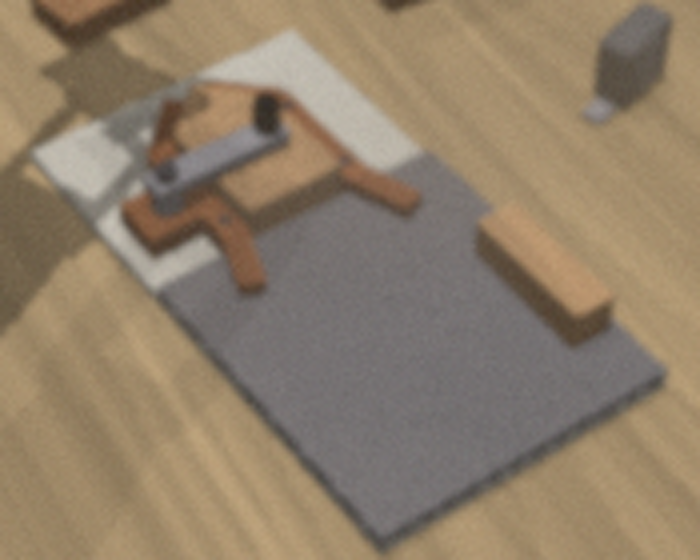

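```bash
python3 - <<'E'
from h import *
for n,o,k,p,b in(('scene',(180,190),(547,153),(567,102),[(465,222),(605,244),(686,212)]),('side',(215,150),(266,102),(167,170),[(254,212),(345,165),(215,83)])):
  m=r.camera_model(n)
  K=J(onplane(m,A([k],4,o),.0975))[0];P=J(onplane(m,A([p],4,o),.072))[0];d=K-P
  print(n,K,P,'bar',np.radians(30)-np.arctan2(d[1],d[0]), 'blk(z=.05)',J(onplane(m,A(b,4,o),.05)).round(4).tolist())
print(r.get_obs()['contact_force'])
E
```

```text
scene [ 0.05759735 -0.01229514] [0.05818115 0.08906031] bar 2.1001549861753275 blk(z=.05) [[0.0061, -0.0466], [0.1088, -0.0462], [0.1618, 0.005]]
side [ 0.05525336 -0.00950131] [0.05904269 0.08178499] bar 2.135881755252108 blk(z=.05) [[0.0002, 0.0408], [0.0013, -0.0474], [0.1417, -0.0176]]
[ 2.88435219e-01  2.11126301e-05 -2.88453411e-01]
```

The bar reads about 2.10 rad, which matches its stop, and the block's tail top sits at the seated height. The robot is clear, so I'm handing in.

```bash
python3 -c "
from station import r
r.close_job(); print(r.get_obs()['clock'])"
```

```text
the job is handed in; nothing more can be done
the job is handed in; nothing more can be done
```

The block is in the pocket with the hold-down bar across it and against its stop. I handed the job in at about 15.8 s of the 64 s allowed.

**What I did:**
- I pushed the block's side with two fingers to square it up on the centre line.
- I then pushed its tail along the feed direction. It tipped over the step and its tail dropped in, so I did not press from above.
- I swung the bar by its knob with the fingers loosely either side of it. The pushing force climbed from about 1 N to 9 N while the tool stayed still, which I took as the stop. I then backed off and lifted clear.

**Last checks:**
- **Block:** the tail top fits the seated height of 50 mm, both by its apparent width in the wrist camera and by its corner positions in the side view. The bar also swung over the block freely.
- **Bar:** the angle read 2.10 rad from the scene camera and 2.14 rad from the side camera, against the 2.094 rad stop. The two cameras differ by about 0.04 rad, which I put down to picking the knob and pivot by eye.
- **Block corners:** positions picked by eye in the last pictures scatter by several millimetres, up to about 8 mm at the nose tip. They do not independently confirm the 2 mm fit.
- **Other things:** the strip and everything else in the final pictures of the jig look unmoved. I compared these by eye only.

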